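Find the heavy side of a polisher wheel and hold it down

ROBOT

A 6-joint arm with a two-finger parallel gripper is mounted at the origin on the work surface. World frame = base frame: x ahead of the robot, y to its left, z up, the work surface at z = 0. Lengths are in m, angles in rad, forces in N, time in s.
With the tool pointing down it reaches from about 0.375 to 0.975 m from the base axis. Payload 3.8 kg.
Tool frame: the origin (TCP) lies at the very end of the fingers, on their centre line; the grasp point (between the pads) lies 19 mm behind it; z points along the fingers, y is the direction in which the jaws open and shut (so a half turn about z gives the same grasp; the last joint's range is limited). The gripper opens to 85 mm and grips with 20 to 120 N. Pads are 22 mm wide; open, the fingers measure 114 mm over their backs; the gripper's body (76 mm by 85 mm) begins 54 mm behind the grasp point. The pads swing forward as they close: fully open they stand 13 mm farther back than shut.
Start: joints at [-1.279, 0.264, 1.604, -0, 1.274, -0.037], TCP at [0.218, -0.639, 0.231] pointing down, gripper open.
Joint ranges: [-2.63, 2.63], [-0.94, 2.18], [0.31, 2.57], [-1.31, 4.45], [0, 2.66], [-2.55, 2.55]. Speed limits (rad/s): [2.57, 2.57, 3.14, 3.14, 3.14, 3.14].

INTERFACE

Orientations are given as a rotation vector (axis times angle).
In Python, from workcell import bot gives the robot as it stands.
- The arm moves only by the tool jog_arm, never from a script. Its argument "plan" is a list of rows, each an object of numbers: "claw": the closure, from 0 (fully open) to 1 (shut); "x", "y", "z": the shift along the tool's x, y, z in m; "turn": the turn about the tool's z in degrees. In form: [{"claw": .., "x": .., "y": .., "z": .., "turn": ..}, ...]. A call has 1 to 10 rows; each row shifts and turns the commanded pose from where the row before left it, along the tool's axes as they then stand; what a row does not reach is not made up. A row lasts 1/8 s, in which the tool goes at most 62.5 mm and 10.7 degrees, less where a joint would pass 70% of its speed; a pose out of reach is approached as far as the arm can. A call is refused whole if a number of a shift passes 0.0625 or a number of a turn 10.7, either way. A call with a gripper value outside its range is refused whole. The fingers move at their own pace and stop on an object; "newtons" is the grip in N (left out, the last holds). Time passes only in rows, so rows that do not move let the fingers close. It gives the time, the measured TCP pose, the force and the opening at its end, in the units of the state.
- bot.read_state(): the state, without advancing time (a new reading comes with each control period).
- bot.read_camera(name): name is "scene" or "top" or "wrist"; returns the picture (384x512x3 uint8, red, green, blue); there is no depth.
- bot.camera_params(name): a dict with "fx", "fy", "cx", "cy" (pixels), "D" ([k1, k2, p1, p2, k3] as OpenCV has them; the pictures are not rectified), "world_to_cam" (4x4, takes a point from world to camera coordinates). Camera axes: x right, y up, looking along -z (the intrinsics and any distortion apply to the point x, -y, -z); pixel columns grow to the right and rows downward; lengths in m; the calibration is good to about 2 mm. A picture is of the moment at which its call begins: read the wrist's pose just before it. camera_params takes no time and is no camera call; for the wrist camera it gives the pose at the moment of the call.
- bot.finish_job(): hands the job in, once; it reports no verdict.
The state is a dict: "time": time; "q": joint angles; "joint_vel": joint speeds; "joint_torque": joint torques, N m; "tool_pos": TCP position; "tcp_rot": TCP orientation; "wrist_force": force on the tool from outside, world axes, zero at the start; "torque": the same for the moment, N m; "width": opening from 0.0 (shut) to 1.0 (fully open).
Only numpy, scipy, OpenCV 4.12 (cv2) and the standard library are available. Lean on these libraries where they do the work, as an engineer would, in place of code of your own. Each camera call takes 0.05 s, during which the arm holds its last target. There are 200 camera calls.

TASK

On the goldsmith's bench, the pin wheel of a barrel polisher is mounted on its stand with a counterweight sealed inside, out of sight. Take hold of its pins, turn it by hand and feel which side is heavy, then turn the heavy side straight down and finish while still gripping a pin, keeping the wheel still there. Leave the mallet, the bench block and the brass dish where they are.

Things in the scene. Friction and masses are not known exactly. Their poses are not given: they have to be found in the camera images.
- stand: Green stand, fixed to the bench: base plate 150 x 190 x 14 mm; post and bearing block behind the wheel, on the robot's side. Origin: underside of the plate, on the bench, straight below the wheel's centre. Its x axis is level, along the wheel's axle, pointing away from the robot within 20 degrees: the side where the pins stick out. z is up. Place and yaw vary.
- axle (a point): Wheel's centre, 120 mm above the bench; axes as the stand's. The wheel: upright aluminium disc 150 mm across, red dash on its rim, and on its front (+x) a grey plate 140 mm across with five pins. Faces of disc and plate lie 5 and 11 mm in front of here. Plate and pins sit on a rubber cushion: they twist on the disc by 1 degree per 0.05 N m and spring back when let go.
- wheel (a joint): Disc's angle about the stand's +x (rad), endless. At 0 the red dash is up; growing takes it to the stand's -y side. Untwisted, pin k is at angle value + k x 72 degrees: y = -60 mm sin, z = 60 mm cos from the axle. Bearing drag, about 0.2 N m (3.3 N at a pin), beats the counterweight's pull, at most 0.10 to 0.16 N m (1.7 to 2.7 N), so the disc stays wherever it is left.
- pin0: The red pin, by the red dash. Five pins stand 72 degrees apart on a 60 mm radius, parallel to the axle, 12 mm thick, 49 mm long. Origin: on its axis 24 mm from the plate, where to pinch it from above. Its sleeve spins freely, so it turns in the fingers when led round. The counterweight's place in the disc varies between starts, never at the bottom, and does not shift.
- pin1: Steel pin 1, 72 degrees round from the red one in the direction in which wheel grows; shape and origin as the red pin's. By feel: moving any pin round takes more force while the counterweight is being lifted, and less while it is coming down; its pull is greatest with the heavy side level with the axle, nil with it at the top or bottom.
- pin2: Steel pin 2, 144 degrees round from the red one in the direction in which wheel grows; shape and origin as the red pin's.
- pin3: Steel pin 3, 216 degrees round from the red one in the direction in which wheel grows; shape and origin as the red pin's.
- pin4: Steel pin 4, 288 degrees round from the red one in the direction in which wheel grows; shape and origin as the red pin's.
- mallet: Wooden mallet lying on the bench: head 60 mm in diameter and 110 mm long along y, handle 220 mm towards its -x. Origin on the bench below the head's centre. Leave it alone.
- block: Steel bench block, 80 mm square, on a black base 90 mm square, 35 mm high in all. Origin: centre of its underside. Leave it alone.
- dish: Round brass dish, 90 mm across, 30 mm high. Origin: centre of its underside. Leave it alone.
Mind the look-alikes: they are no part of the job. Leave any brown, orange or pink look-alike of the stand alone.

How it is judged:
By the outcome, as a careful person would: the job done as asked, in the order asked, and still so for the second after the job is handed in, while the arm keeps its last pose, push and grip.
It also fails if it takes over 67 s, if anything falls off the work surface, if the arm or the gripper's body presses on something with over 40 N, if the wrist force passes 120 N, or if a joint passes its speed limit or range.

## Working session

There is one attempt and no reset: what is moved stays moved. The work goes in short steps, Python scripts to look and compute and a tool call to move; the robot and the scene stay as the last step left them, time stands still between calls to the robot, and variables do not carry over. Pictures are saved under pics/ and viewed, about 8 in all and at most 12, crops included, and the job is handed in when it is done.

Besides the shell and the picture viewer there is one more tool, called as a command line: name --argument value ..., lists and objects as JSON in quotes. jog_arm: Moves the arm, as the interface text tells. Its arguments: {"type":"object","properties":{"plan":{"type":"array","items":{"type":"object","properties":{"claw":{"type":"number"},"x":{"type":"number"},"y":{"type":"number"},"z":{"type":"number"},"turn":{"type":"number"}}}},"newtons":{"type":"number"}},"required":["plan"]}

```bash
mkdir -p pics; ls; python3 - <<'E'
from workcell import bot
import cv2,numpy as np
s=bot.read_state();print({k:np.round(v,3) for k,v in s.items()})
for n in ("scene","top"):
    cv2.imwrite(f"pics/{n}0.png",cv2.cvtColor(bot.read_camera(n),cv2.COLOR_RGB2BGR))
    p=bot.camera_params(n);print(n,{k:np.round(v,3).tolist() for k,v in p.items()})
E
```

```text
pics
{'time': np.float64(0.0), 'q': array([-1.279,  0.265,  1.605, -0.   ,  1.274, -0.037]), 'joint_vel': array([ 0.001, -0.   , -0.   ,  0.001, -0.   , -0.   ]), 'joint_torque': array([ 0.0000e+00, -5.1511e+01, -3.6732e+01, -0.0000e+00,  1.3000e-02,
       -0.0000e+00]), 'tool_pos': array([ 0.218, -0.638,  0.23 ]), 'tcp_rot': array([-3.097, -0.514,  0.   ]), 'wrist_force': array([-0.093, -0.336,  0.164]), 'torque': array([ 0.025,  0.028, -0.074]), 'width': np.float64(0.997)}
scene {'fx': 482.668, 'fy': 482.668, 'cx': 255.11, 'cy': 190.476, 'D': [-0.007, 0.0, 0.0, 0.0, 0.0], 'world_to_cam': [[0.822, 0.569, -0.016, -0.322], [-0.356, 0.537, 0.765, 0.095], [0.444, -0.623, 0.644, -1.866], [0.0, 0.0, 0.0, 1.0]]}
top {'fx': 374.524, 'fy': 374.524, 'cx': 259.047, 'cy': 194.837, 'D': [0.014, 0.0, 0.0, 0.0, 0.0], 'world_to_cam': [[0.007, -1.0, -0.018, -0.08], [0.996, 0.005, 0.088, -0.467], [-0.088, -0.019, 0.996, -1.192], [0.0, 0.0, 0.0, 1.0]]}
```

View pics/scene0.png

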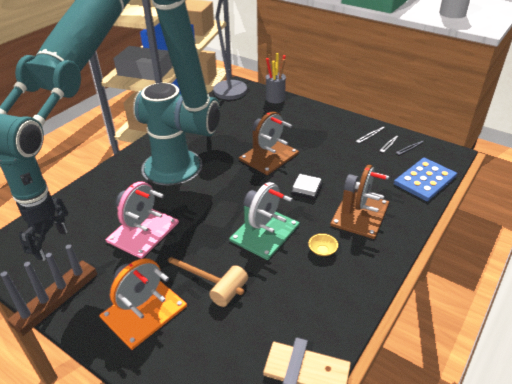

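View pics/top0.png

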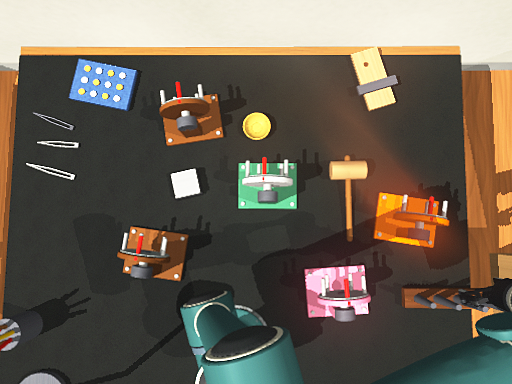

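Candidates in the top view: green (267,186), pink (338,290), orange (405,218), and brown (190,118) and (152,252). I choose the green one and check it in a close crop.

```bash
python3 - <<'E'
import cv2,numpy as np
a=cv2.imread("pics/scene0.png")[175:265,220:310]; b=cv2.imread("pics/top0.png")[145:215,230:310]
a=cv2.resize(a,(400,400),interpolation=cv2.INTER_CUBIC);b=cv2.resize(b,(400,350),interpolation=cv2.INTER_CUBIC)
b=cv2.copyMakeBorder(b,0,50,0,0,cv2.BORDER_CONSTANT)
cv2.imwrite("pics/crop0.png",np.hstack([a,b]))
E
```

```text
(no output)
```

View pics/crop0.png

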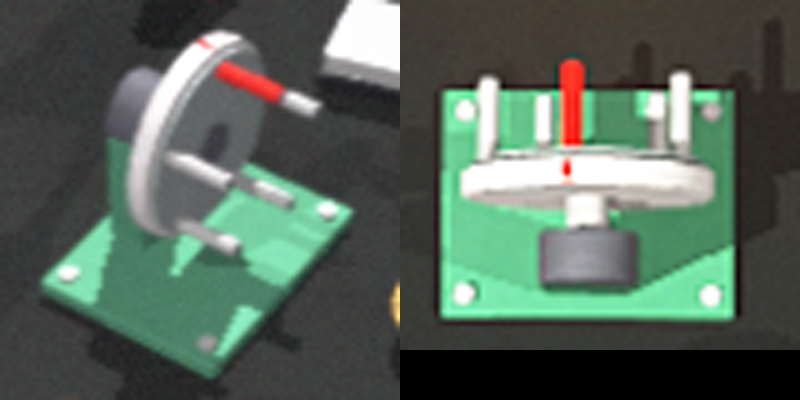

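Green stand confirmed: red pin near the top, slightly to +y, and nothing else within the gripper's reach above it. Now I fit the pose.

```bash
cat > h.py <<'E'
import numpy as np,cv2
from workcell import bot
from scipy.optimize import least_squares
from scipy.spatial.transform import Rotation as R
def proj(p,P):
    c=(p["world_to_cam"]@np.c_[P,np.ones(len(P))].T).T[:,:3]*[1,-1,-1]
    K=np.array([[p["fx"],0,p["cx"]],[0,p["fy"],p["cy"]],[0,0,1]])
    return cv2.projectPoints(c,np.zeros(3),np.zeros(3),K,np.array(p["D"],float))[0][:,0]
def s2w(v,P): # v=x,y,yaw
    return R.from_euler('z',v[2]).apply(P)+[v[0],v[1],0]
def pin(th,k,d): a=th+k*np.radians(72); return np.array([11e-3+d,-.06*np.sin(a),.12+.06*np.cos(a)])
def rd(): s=bot.read_state(); return s
E
python3 - <<'E'
from h import *
T,S=bot.camera_params("top"),bot.camera_params("scene")
obs=np.array([[264.2,157.6],[286,160.2],[281,164.8],[258.6,164.8],[247.6,161]])
cor=np.array([[238.4,163],[297.2,163],[238.4,208.6],[297.2,208.6]])
def res(v):
    r=proj(T,s2w(v,np.array([pin(v[3],k,.049) for k in range(5)])))-obs
    C=np.array([[v[4]+a*.075,b*.095,.014] for a,b in((1,1),(1,-1),(-1,1),(-1,-1))])
    r2=proj(T,s2w(v,C))-cor
    r3=proj(S,s2w(v,pin(v[3],0,.047)[None]))-[[291,199.5]]
    return np.r_[r.ravel(),r2.ravel(),r3.ravel()]
f=least_squares(res,[.65,-.1,0,0,0]);print(f.x.round(4),np.degrees(f.x[2:4]));print(res(f.x).round(1))
v=f.x;q=s2w(v,pin(v[3],0,.026)[None])[0];print("pin0",q)
s=rd();t=R.from_rotvec(s["tcp_rot"]);print(t.as_matrix().round(3))
E
```

```text
[ 0.5032 -0.1037  0.0018 -0.2035 -0.0047] [  0.10531643 -11.66253003]
[-1.  -1.2 -0.6 -1.8  0.7 -2.2  0.9 -1.5 -0.2 -1.2 -0.1 -0.1 -0.8 -0.
 -0.5 -0.  -0.7  0.2 -7.8 -3.3]
pin0 [ 0.54019368 -0.09154866  0.17876131]
[[ 0.946  0.323 -0.001]
 [ 0.323 -0.946  0.002]
 [ 0.    -0.002 -1.   ]]
```

jog_arm --plan '[{"claw":0,"z":-0.035,"turn":9.4},{"claw":0,"z":-0.035,"turn":9.4},{"claw":0,"x":0.023,"y":-0.039},{"claw":0,"x":0.023,"y":-0.039},{"claw":0,"x":0.023,"y":-0.039},{"claw":0,"x":0.023,"y":-0.039},{"claw":0,"x":0.023,"y":-0.039},{"claw":0,"x":0.023,"y":-0.039},{"claw":0,"x":0.023,"y":-0.039},{"claw":0,"x":0.023,"y":-0.039}]' --newtons 40

```text
schema error: expected keys claw, x, y, z, turn
```

jog_arm --plan '[{"claw":0,"x":0.023,"y":-0.039},{"claw":0,"x":0.023,"y":-0.039},{"claw":0,"x":0.023,"y":-0.039},{"claw":0,"x":0.023,"y":-0.039},{"claw":0,"x":0.015,"y":-0.039},{"claw":0,"x":0.015,"y":-0.039},{"claw":0}]'

```text
schema error: expected keys claw, x, y, z, turn
```

```bash
python3 - <<'E'
from h import *
im=bot.read_camera("wrist");p=bot.camera_params("wrist");np.save("w1.npy",p,allow_pickle=True)
print(np.round(p["world_to_cam"],3).tolist(),p["fx"],p["D"])
s=rd();print(s["tool_pos"],s["tcp_rot"],s["time"],s["q"].round(2))
cv2.imwrite("pics/w1.png",cv2.cvtColor(im,4))
E
```

```text
[[0.323, -0.946, -0.001, -0.675], [0.909, 0.311, -0.278, 0.037], [0.264, 0.089, 0.96, -0.379], [0.0, 0.0, 0.0, 1.0]] 276.6354459108301 [-0.05745769  0.          0.          0.          0.        ]
[ 0.21780289 -0.63830238  0.23022974] [-3.09751140e+00 -5.13834927e-01  3.19269626e-04] 0.15 [-1.28  0.26  1.61  0.    1.27 -0.04]
```

View pics/w1.png

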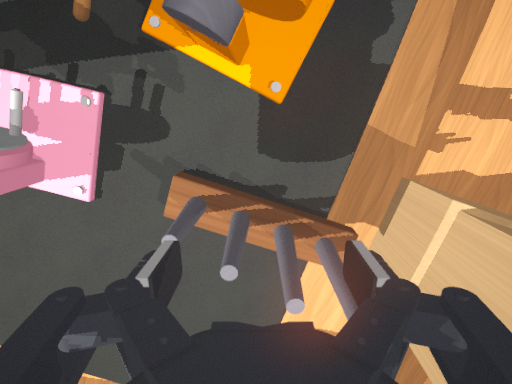

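The wrist view shows the tool rack under the gripper (240,240), and the moves were refused because every key is needed. I resend them with all keys.

jog_arm --plan '[{"claw":0,"x":0,"y":0,"z":-0.035,"turn":9.4},{"claw":0,"x":0,"y":0,"z":-0.035,"turn":9.4},{"claw":0,"x":0.023,"y":-0.039,"z":0,"turn":0},{"claw":0,"x":0.023,"y":-0.039,"z":0,"turn":0},{"claw":0,"x":0.023,"y":-0.039,"z":0,"turn":0},{"claw":0,"x":0.023,"y":-0.039,"z":0,"turn":0},{"claw":0,"x":0.023,"y":-0.039,"z":0,"turn":0},{"claw":0,"x":0.023,"y":-0.039,"z":0,"turn":0},{"claw":0,"x":0.023,"y":-0.039,"z":0,"turn":0},{"claw":0,"x":0.023,"y":-0.039,"z":0,"turn":0}]' --newtons 40

```text
time: 1.4
tool_pos: [0.4021, -0.3252, 0.301]
tcp_rot: [-3.141, -0.001, 0.0]
wrist_force: [0.7, -0.8, -0.1]
width: 1.002
```

jog_arm --plan '[{"claw":0,"x":0.023,"y":-0.039,"z":0,"turn":0},{"claw":0,"x":0.023,"y":-0.039,"z":0,"turn":0},{"claw":0,"x":0.023,"y":-0.039,"z":0,"turn":0},{"claw":0,"x":0.023,"y":-0.039,"z":0,"turn":0},{"claw":0,"x":0.015,"y":-0.039,"z":0,"turn":0},{"claw":0,"x":0.015,"y":-0.039,"z":0,"turn":0},{"claw":0,"x":0,"y":0,"z":0,"turn":0}]'

```text
time: 2.28
tool_pos: [0.524, -0.0902, 0.3008]
tcp_rot: [-3.141, -0.007, 0.001]
wrist_force: [-0.3, -1.0, 0.4]
width: 0.996
```

```bash
python3 - <<'E'
from h import *
im=bot.read_camera("wrist");p=bot.camera_params("wrist");np.save("w1.npy",p,allow_pickle=True)
s=rd();print(s["tool_pos"],s["tcp_rot"],s["time"],s["q"].round(2))
cv2.imwrite("pics/w2.png",cv2.cvtColor(im,4))
E
```

```text
[ 0.52361293 -0.0915501   0.30087808] [ 3.14145143e+00  5.43364468e-03 -1.35315859e-03] 2.325 [-0.22 -0.05  1.82 -0.    1.37  1.35]
```

View pics/w2.png

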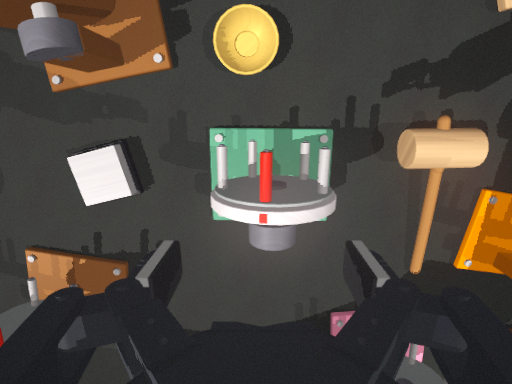

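Wrist view: red pin tip (266,152), pin4 tip (222,146), pin1 tip (325,150), pin3 tip (252,142), pin2 tip (305,144); plate corners (210,128) and (332,128).

```bash
cat > fit.py <<'E'
from h import *
T,S=bot.camera_params("top"),bot.camera_params("scene");W=np.load("w1.npy",allow_pickle=True).item()
obs=np.array([[264.2,157.6],[286,160.2],[281,164.8],[258.6,164.8],[247.6,161]])
ow=np.array([[266,151],[325,149],[305,143],[252,141],[222,145]])
cw=np.array([[210,128],[332,128]])
cor=np.array([[238.4,163],[297.2,163],[238.4,208.6],[297.2,208.6]])
def res(v,full=0):
    Pn=s2w(v,np.array([pin(v[3],k,.049)+[0,0,.005] for k in range(5)]))
    C=s2w(v,np.array([[v[4]+a*.075,b*.095,.014] for a,b in((1,1),(1,-1),(-1,1),(-1,-1))]))
    return np.r_[(proj(T,Pn)-obs).ravel(),(proj(T,C)-cor).ravel(),(proj(W,Pn)-ow).ravel(),(proj(W,C[:2])-cw).ravel(),(proj(S,Pn[:1])-[[283.5,197]]).ravel()]
f=least_squares(res,[.5,-.1,0,0,0],loss="soft_l1");print(f.x.round(4),np.degrees(f.x[2:4]));print(res(f.x).round(1))
v=f.x;np.save("v.npy",v);print("pin0",s2w(v,pin(v[3],0,.026)[None])[0])
E
python3 fit.py
```

```text
[ 0.5009 -0.1053 -0.0035 -0.1624 -0.0008] [-0.20151741 -9.30702785]
[ 0.5 -0.7  0.5 -1.1  0.8 -1.6  0.7 -1.1  0.4 -1.   0.5 -0.7 -0.2 -0.3
 -0.2 -0.7 -0.3 -0.1 -0.2  1.1  0.4 -0.2  0.2 -0.6 -0.3  0.1 -1.4  1.
 -1.7  0.1  1.1  1.1 -1.1 -1.5]
pin0 [ 0.53790397 -0.09573533  0.17921015]
```

jog_arm --plan '[{"claw":0.4,"x":0.0155,"y":0.004,"z":0.028,"turn":0},{"claw":0.4,"x":0,"y":0,"z":0.028,"turn":0},{"claw":0.4,"x":0,"y":0,"z":0.028,"turn":0},{"claw":0.4,"x":0,"y":0,"z":0.028,"turn":0},{"claw":0.4,"x":0,"y":0,"z":0.028,"turn":0},{"claw":0.4,"x":0,"y":0,"z":0,"turn":0},{"claw":0.4,"x":0,"y":0,"z":0,"turn":0}]'

```text
time: 3.2
tool_pos: [0.5395, -0.0975, 0.1622]
tcp_rot: [3.141, -0.0, 0.002]
wrist_force: [-0.5, -0.6, 1.0]
width: 0.6
```

```bash
cat >> h.py <<'E'
def avg(n=6,cam="wrist"):
    F=[];M=[]
    for i in range(n):
        s=rd();F.append(s["wrist_force"]);M.append(s["tool_pos"]);
        if i<n-1: im=bot.read_camera(cam)
    F=np.array(F);return F.mean(0),F.std(0),np.mean(M,0),s["time"],im
E
python3 - <<'E'
from h import *
F,sd,P,t,im=avg(6);print(F.round(2),sd.round(2),P.round(4),t);np.save("bias.npy",F)
cv2.imwrite("pics/w3.png",cv2.cvtColor(im,4))
E
```

```text
[-0.14 -0.1   0.32] [0.25 0.32 0.63] [ 0.54   -0.0972  0.1628] 3.45
```

View pics/w3.png

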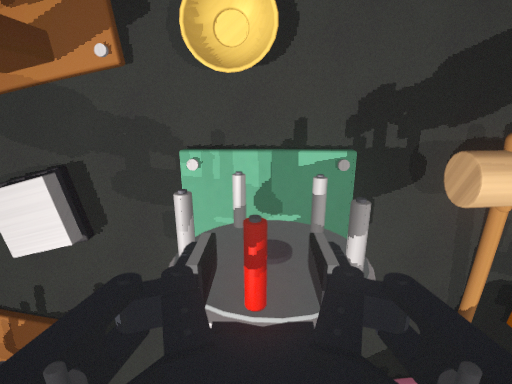

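The red pin (256,262) sits between the pads (about 210 and 315), 2–3 mm to the left of centre. Correct and close.

jog_arm --plan '[{"claw":0.4,"x":0,"y":-0.003,"z":0.002,"turn":0},{"claw":1,"x":0,"y":0,"z":0,"turn":0},{"claw":1,"x":0,"y":0,"z":0,"turn":0},{"claw":1,"x":0,"y":0,"z":0,"turn":0},{"claw":1,"x":0,"y":0,"z":0,"turn":0},{"claw":1,"x":0,"y":0,"z":0,"turn":0}]'

```text
time: 4.2
tool_pos: [0.5391, -0.0936, 0.1594]
tcp_rot: [-3.141, -0.001, 0.0]
wrist_force: [-0.5, 0.4, 1.0]
width: 0.121
```

```bash
python3 - <<'E'
from h import *
F,sd,P,t,im=avg(4);b=np.load("bias.npy");v=np.load("v.npy")
print((F-b).round(2),sd.round(2),P.round(4),t,rd()["width"])
g=P+[0,0,.019];print("rel",g-[v[0],v[1],.12], np.hypot(g[1]-v[1],g[2]-.12),np.degrees(np.arctan2(-(g[1]-v[1]),g[2]-.12)))
E
```

```text
[-0.43  1.28  0.93] [0.2  0.65 0.46] [ 0.5391 -0.0936  0.1593] 4.35 0.12467280193075432
rel [0.03819597 0.01171092 0.05834088] 0.05950465118705515 -11.350289337407574
```

```bash
python3 - <<'E'
import numpy as np
a=np.radians(np.r_[np.arange(-60,61,10)])
for i in range(12):
    m=(a[i]+a[i+1])/2
    print(np.degrees(a[i]).round(),"+5deg y %.4f z %.4f ; "%(.03*(np.sin(a[i+1])-np.sin(a[i])),-.03*(np.cos(a[i+1])-np.cos(a[i]))))
E
```

```text
-60.0 +5deg y 0.0030 z -0.0043 ; 
-50.0 +5deg y 0.0037 z -0.0037 ; 
-40.0 +5deg y 0.0043 z -0.0030 ; 
-30.0 +5deg y 0.0047 z -0.0022 ; 
-20.0 +5deg y 0.0051 z -0.0014 ; 
-10.0 +5deg y 0.0052 z -0.0005 ; 
0.0 +5deg y 0.0052 z 0.0005 ; 
10.0 +5deg y 0.0051 z 0.0014 ; 
20.0 +5deg y 0.0047 z 0.0022 ; 
30.0 +5deg y 0.0043 z 0.0030 ; 
40.0 +5deg y 0.0037 z 0.0037 ; 
50.0 +5deg y 0.0030 z 0.0043 ;
```

```bash
cat > meas.py <<'E'
from h import *
import sys,json
F,sd,P,t,im=avg(5);b=np.load("bias.npy");v=np.load("v.npy");F=F-b
dy,dz=P[1]-v[1],P[2]+.019-.12;a=np.arctan2(-dy,dz)
ft=F@np.array([0,-np.cos(a),-np.sin(a)]);fr=F@np.array([0,-np.sin(a),np.cos(a)])
# torque we apply along + direction = -ft*r
k=int(sys.argv[1]);d=int(sys.argv[2])
print("pin%d ang %.1f r %.4f applied %.2f N radial %.2f axial %.2f t %.2f"%(k,np.degrees(a),np.hypot(dy,dz),-ft,fr,F[0],t))
open("log.txt","a").write(json.dumps([k,d,float(a),float(-ft),float(t)])+"\n")
cv2.imwrite("pics/last.png",cv2.cvtColor(im,4))
E
```

jog_arm --plan '[{"claw":1,"x":0,"y":0.0066,"z":-0.0008,"turn":0},{"claw":1,"x":0,"y":0.0052,"z":-0.0005,"turn":0},{"claw":1,"x":0,"y":0.0052,"z":0.0005,"turn":0},{"claw":1,"x":0,"y":0.0052,"z":0.0005,"turn":0},{"claw":1,"x":0,"y":0,"z":0,"turn":0}]'

```text
time: 4.97
tool_pos: [0.5389, -0.116, 0.1588]
tcp_rot: [-3.141, -0.0, 0.001]
wrist_force: [1.6, 4.2, -4.2]
width: 0.123
```

```bash
python3 meas.py 0 1
```

```text
pin0 ang 10.3 r 0.0588 applied 3.06 N radial -6.05 axial 2.05 t 5.17
```

jog_arm --plan '[{"claw":1,"x":0,"y":0.0051,"z":0.0014,"turn":0},{"claw":1,"x":0,"y":0.0051,"z":0.0014,"turn":0},{"claw":1,"x":0,"y":0.0047,"z":0.0022,"turn":0},{"claw":1,"x":0,"y":0.0047,"z":0.0022,"turn":0},{"claw":1,"x":0,"y":0,"z":0,"turn":0}]'

```text
time: 5.8
tool_pos: [0.5388, -0.1345, 0.1514]
tcp_rot: [-3.14, -0.001, 0.001]
wrist_force: [3.2, 6.9, -5.5]
width: 0.125
```

```bash
python3 meas.py 0 1
```

```text
pin0 ang 30.0 r 0.0583 applied 2.84 N radial -8.88 axial 2.74 t 6.00
```

```bash
rm log.txt; cat > meas.py <<'E'
from h import *
import sys,json
yc,zc=-.1033,.1192
F,sd,P,t,im=avg(5);b=np.load("bias.npy");F=F-b
dy,dz=P[1]-yc,P[2]+.019-zc;a=np.arctan2(-dy,dz)
ft=F@np.array([0,-np.cos(a),-np.sin(a)]);fr=F@np.array([0,-np.sin(a),np.cos(a)])
k=int(sys.argv[1]);d=int(sys.argv[2])
print("pin%d ang %.1f r %.4f applied %.2f N radial %.2f axial %.2f t %.2f"%(k,np.degrees(a),np.hypot(dy,dz),-ft,fr,F[0],t))
open("log.txt","a").write(json.dumps([k,d,P.tolist(),F.tolist(),float(t)])+"\n")
cv2.imwrite("pics/last.png",cv2.cvtColor(im,4))
E
```

jog_arm --plan '[{"claw":1,"x":0,"y":0.0032,"z":0.0037,"turn":0},{"claw":1,"x":0,"y":0.0041,"z":0.0032,"turn":0},{"claw":1,"x":0,"y":0.0034,"z":0.0032,"turn":0},{"claw":1,"x":0,"y":0.0032,"z":0.0035,"turn":0},{"claw":1,"x":0,"y":0,"z":0,"turn":0}]'

```text
time: 6.62
tool_pos: [0.5388, -0.1492, 0.1386]
tcp_rot: [-3.141, -0.001, 0.001]
wrist_force: [0.5, 5.5, -2.9]
width: 0.122
```

```bash
python3 meas.py 0 1
```

```text
pin0 ang 50.0 r 0.0599 applied 0.83 N radial -5.73 axial -0.02 t 6.83
```

jog_arm --plan '[{"claw":1,"x":0,"y":-0.0037,"z":-0.0037,"turn":0},{"claw":1,"x":0,"y":-0.0037,"z":-0.0037,"turn":0},{"claw":1,"x":0,"y":-0.0043,"z":-0.003,"turn":0},{"claw":1,"x":0,"y":-0.0043,"z":-0.003,"turn":0},{"claw":1,"x":0,"y":0,"z":0,"turn":0}]'

```text
time: 7.45
tool_pos: [0.5389, -0.1329, 0.1523]
tcp_rot: [-3.141, -0.002, 0.001]
wrist_force: [-1.1, 0.9, -5.7]
width: 0.124
```

```bash
python3 meas.py 0 -1
```

```text
pin0 ang 29.8 r 0.0599 applied -2.00 N radial -5.94 axial -0.44 t 7.65
```

jog_arm --plan '[{"claw":1,"x":0,"y":-0.0047,"z":-0.0022,"turn":0},{"claw":1,"x":0,"y":-0.0047,"z":-0.0022,"turn":0},{"claw":1,"x":0,"y":-0.0051,"z":-0.0014,"turn":0},{"claw":1,"x":0,"y":-0.0051,"z":-0.0014,"turn":0},{"claw":1,"x":0,"y":0,"z":0,"turn":0}]'

```text
time: 8.28
tool_pos: [0.539, -0.1131, 0.1594]
tcp_rot: [-3.141, -0.002, 0.0]
wrist_force: [-1.2, -1.0, -6.6]
width: 0.125
```

```bash
python3 meas.py 0 -1
```

```text
pin0 ang 9.7 r 0.0600 applied -0.91 N radial -6.46 axial -1.06 t 8.47
```

jog_arm --plan '[{"claw":1,"x":0,"y":-0.0052,"z":-0.0005,"turn":0},{"claw":1,"x":0,"y":-0.0052,"z":-0.0005,"turn":0},{"claw":1,"x":0,"y":-0.0052,"z":0.0005,"turn":0},{"claw":1,"x":0,"y":-0.0052,"z":0.0005,"turn":0},{"claw":1,"x":0,"y":0,"z":0,"turn":0}]'

```text
time: 9.1
tool_pos: [0.539, -0.0924, 0.1593]
tcp_rot: [-3.141, -0.002, 0.0]
wrist_force: [-1.6, -1.8, -6.2]
width: 0.125
```

```bash
python3 meas.py 0 -1
```

```text
pin0 ang -10.3 r 0.0601 applied -0.04 N radial -6.23 axial -1.43 t 9.30
```

Holding lets the friction relax, so I'll sample the force while moving, in short calls.

jog_arm --plan '[{"claw":1,"x":0,"y":-0.0051,"z":0.0014,"turn":0},{"claw":1,"x":0,"y":-0.0051,"z":0.0014,"turn":0}]'

```text
time: 9.55
tool_pos: [0.5391, -0.0828, 0.1568]
tcp_rot: [3.141, 0.001, 0.0]
wrist_force: [-2.7, -3.1, -5.3]
width: 0.123
```

jog_arm --plan '[{"claw":1,"x":0,"y":-0.0047,"z":0.0022,"turn":0},{"claw":1,"x":0,"y":-0.0047,"z":0.0022,"turn":0}]'

```text
time: 9.8
tool_pos: [0.5392, -0.0731, 0.1522]
tcp_rot: [3.141, 0.001, 0.0]
wrist_force: [-3.0, -3.8, -3.6]
width: 0.124
```

jog_arm --plan '[{"claw":1,"x":0,"y":-0.0043,"z":0.003,"turn":0},{"claw":1,"x":0,"y":-0.0043,"z":0.003,"turn":0}]'

```text
time: 10.05
tool_pos: [0.5392, -0.0644, 0.1462]
tcp_rot: [3.141, 0.001, 0.0]
wrist_force: [-3.6, -4.7, -2.1]
width: 0.123
```

jog_arm --plan '[{"claw":1,"x":0,"y":-0.0037,"z":0.0037,"turn":0},{"claw":1,"x":0,"y":-0.0037,"z":0.0037,"turn":0}]'

```text
time: 10.3
tool_pos: [0.5392, -0.0571, 0.1388]
tcp_rot: [3.142, 0.001, 0.001]
wrist_force: [-2.7, -2.9, -0.9]
width: 0.124
```

jog_arm --plan '[{"claw":1,"x":0,"y":0.0037,"z":-0.0037,"turn":0},{"claw":1,"x":0,"y":0.0037,"z":-0.0037,"turn":0}]'

```text
time: 10.55
tool_pos: [0.5391, -0.0639, 0.1458]
tcp_rot: [-3.14, -0.001, 0.0]
wrist_force: [0.3, 2.1, -7.1]
width: 0.124
```

jog_arm --plan '[{"claw":1,"x":0,"y":0.0043,"z":-0.003,"turn":0},{"claw":1,"x":0,"y":0.0043,"z":-0.003,"turn":0}]'

```text
time: 10.8
tool_pos: [0.5391, -0.0732, 0.1523]
tcp_rot: [-3.141, -0.001, -0.0]
wrist_force: [-0.4, 3.6, -6.4]
width: 0.125
```

jog_arm --plan '[{"claw":1,"x":0,"y":0.0047,"z":-0.0022,"turn":0},{"claw":1,"x":0,"y":0.0047,"z":-0.0022,"turn":0}]'

```text
time: 11.05
tool_pos: [0.539, -0.0829, 0.1567]
tcp_rot: [-3.141, -0.001, -0.0]
wrist_force: [-1.2, 3.5, -6.1]
width: 0.127
```

jog_arm --plan '[{"claw":1,"x":0,"y":0.0051,"z":-0.0014,"turn":0},{"claw":1,"x":0,"y":0.0051,"z":-0.0014,"turn":0}]'

```text
time: 11.3
tool_pos: [0.539, -0.0932, 0.1594]
tcp_rot: [-3.141, -0.001, 0.0]
wrist_force: [-0.0, 4.3, -6.5]
width: 0.125
```

jog_arm --plan '[{"claw":1,"x":0,"y":0.0052,"z":-0.0005,"turn":0},{"claw":1,"x":0,"y":0.0052,"z":-0.0005,"turn":0}]'

```text
time: 11.55
tool_pos: [0.539, -0.1035, 0.1602]
tcp_rot: [-3.141, -0.001, 0.0]
wrist_force: [-0.9, 4.8, -6.0]
width: 0.122
```

jog_arm --plan '[{"claw":1,"x":0,"y":0.0052,"z":0.0005,"turn":0},{"claw":1,"x":0,"y":0.0052,"z":0.0005,"turn":0}]'

```text
time: 11.8
tool_pos: [0.539, -0.1139, 0.1593]
tcp_rot: [-3.141, -0.001, 0.001]
wrist_force: [-0.2, 5.4, -4.2]
width: 0.12
```

jog_arm --plan '[{"claw":1,"x":0,"y":0.0051,"z":0.0014,"turn":0},{"claw":1,"x":0,"y":0.0051,"z":0.0014,"turn":0}]'

```text
time: 12.05
tool_pos: [0.539, -0.124, 0.1565]
tcp_rot: [-3.141, -0.001, 0.001]
wrist_force: [-0.1, 5.9, -4.2]
width: 0.124
```

jog_arm --plan '[{"claw":1,"x":0,"y":0.0047,"z":0.0022,"turn":0},{"claw":1,"x":0,"y":0.0047,"z":0.0022,"turn":0}]'

```text
time: 12.3
tool_pos: [0.5389, -0.1333, 0.1521]
tcp_rot: [-3.141, -0.001, 0.001]
wrist_force: [-1.4, 7.1, -4.7]
width: 0.121
```

jog_arm --plan '[{"claw":1,"x":0,"y":0.0043,"z":0.003,"turn":0},{"claw":1,"x":0,"y":0.0043,"z":0.003,"turn":0}]'

```text
time: 12.55
tool_pos: [0.5389, -0.1417, 0.1462]
tcp_rot: [-3.141, -0.001, 0.001]
wrist_force: [-1.7, 7.0, -3.4]
width: 0.122
```

jog_arm --plan '[{"claw":1,"x":0,"y":0.0037,"z":0.0037,"turn":0},{"claw":1,"x":0,"y":0.0037,"z":0.0037,"turn":0}]'

```text
time: 12.8
tool_pos: [0.5389, -0.1491, 0.1388]
tcp_rot: [-3.141, -0.001, 0.001]
wrist_force: [-1.4, 7.2, -2.7]
width: 0.125
```

jog_arm --plan '[{"claw":1,"x":0,"y":-0.0037,"z":-0.0037,"turn":0},{"claw":1,"x":0,"y":-0.0037,"z":-0.0037,"turn":0}]'

```text
time: 13.05
tool_pos: [0.5388, -0.1423, 0.1458]
tcp_rot: [3.141, 0.001, -0.001]
wrist_force: [1.0, 2.1, -9.2]
width: 0.122
```

jog_arm --plan '[{"claw":1,"x":0,"y":-0.0043,"z":-0.003,"turn":0},{"claw":1,"x":0,"y":-0.0043,"z":-0.003,"turn":0}]'

```text
time: 13.3
tool_pos: [0.5389, -0.1333, 0.1522]
tcp_rot: [3.141, 0.001, -0.001]
wrist_force: [-0.2, 0.7, -9.7]
width: 0.124
```

jog_arm --plan '[{"claw":1,"x":0,"y":-0.0047,"z":-0.0022,"turn":0},{"claw":1,"x":0,"y":-0.0047,"z":-0.0022,"turn":0}]'

```text
time: 13.55
tool_pos: [0.5389, -0.1238, 0.1566]
tcp_rot: [3.141, 0.001, -0.0]
wrist_force: [-0.7, 0.0, -8.6]
width: 0.125
```

jog_arm --plan '[{"claw":1,"x":0,"y":-0.0051,"z":-0.0014,"turn":0},{"claw":1,"x":0,"y":-0.0051,"z":-0.0014,"turn":0}]'

```text
time: 13.8
tool_pos: [0.5389, -0.1136, 0.1594]
tcp_rot: [3.141, 0.001, -0.0]
wrist_force: [-0.6, -1.2, -9.2]
width: 0.124
```

jog_arm --plan '[{"claw":1,"x":0,"y":-0.0052,"z":-0.0005,"turn":0},{"claw":1,"x":0,"y":-0.0052,"z":-0.0005,"turn":0}]'

```text
time: 14.05
tool_pos: [0.539, -0.1032, 0.1603]
tcp_rot: [3.141, 0.001, -0.0]
wrist_force: [-1.3, -2.6, -8.9]
width: 0.127
```

jog_arm --plan '[{"claw":1,"x":0,"y":-0.0052,"z":0.0005,"turn":0},{"claw":1,"x":0,"y":-0.0052,"z":0.0005,"turn":0}]'

```text
time: 14.3
tool_pos: [0.5391, -0.0929, 0.1594]
tcp_rot: [3.141, 0.001, -0.0]
wrist_force: [-2.3, -3.1, -7.8]
width: 0.122
```

jog_arm --plan '[{"claw":1,"x":0,"y":-0.0051,"z":0.0014,"turn":0},{"claw":1,"x":0,"y":-0.0051,"z":0.0014,"turn":0}]'

```text
time: 14.55
tool_pos: [0.5391, -0.0826, 0.1567]
tcp_rot: [3.141, 0.001, 0.0]
wrist_force: [-2.5, -4.0, -7.4]
width: 0.123
```

jog_arm --plan '[{"claw":1,"x":0,"y":-0.0047,"z":0.0022,"turn":0},{"claw":1,"x":0,"y":-0.0047,"z":0.0022,"turn":0}]'

```text
time: 14.8
tool_pos: [0.5391, -0.0732, 0.1523]
tcp_rot: [3.141, 0.001, 0.0]
wrist_force: [-2.3, -3.9, -5.0]
width: 0.125
```

jog_arm --plan '[{"claw":1,"x":0,"y":-0.0043,"z":0.003,"turn":0},{"claw":1,"x":0,"y":-0.0043,"z":0.003,"turn":0}]'

```text
time: 15.05
tool_pos: [0.5392, -0.0645, 0.1463]
tcp_rot: [3.141, 0.001, 0.0]
wrist_force: [-3.4, -4.3, -3.0]
width: 0.124
```

jog_arm --plan '[{"claw":1,"x":0,"y":-0.0037,"z":0.0037,"turn":0},{"claw":1,"x":0,"y":-0.0037,"z":0.0037,"turn":0}]'

```text
time: 15.3
tool_pos: [0.5392, -0.0571, 0.1389]
tcp_rot: [3.141, 0.001, 0.001]
wrist_force: [-3.8, -4.6, -2.2]
width: 0.121
```

```bash
cat > tq.py <<'E'
from h import *
# dir, pin offset k, y, z, Fy, Fz
D=[(-1,0,-.0828,.1568,-3.1,-5.3),(-1,0,-.0731,.1522,-3.8,-3.6),(-1,0,-.0644,.1462,-4.7,-2.1),(-1,0,-.0571,.1388,-2.9,-.9),
(1,0,-.0732,.1523,3.6,-6.4),(1,0,-.0829,.1567,3.5,-6.1),(1,0,-.0932,.1594,4.3,-6.5),(1,0,-.1035,.1602,4.8,-6.0),(1,0,-.1139,.1593,5.4,-4.2),(1,0,-.1240,.1565,5.9,-4.2),(1,0,-.1333,.1521,7.1,-4.7),(1,0,-.1417,.1462,7.0,-3.4),(1,0,-.1491,.1388,7.2,-2.7),
(-1,0,-.1333,.1522,.7,-9.7),(-1,0,-.1238,.1566,0,-8.6),(-1,0,-.1136,.1594,-1.2,-9.2),(-1,0,-.1032,.1603,-2.6,-8.9),(-1,0,-.0929,.1594,-3.1,-7.8),(-1,0,-.0826,.1567,-4.0,-7.4),(-1,0,-.0732,.1523,-3.9,-5.0),(-1,0,-.0645,.1463,-4.3,-3.0),(-1,0,-.0571,.1389,-4.6,-2.2)]
try: exec(open("more.py").read())
except FileNotFoundError: pass
D=np.array(D);b0=np.load("bias.npy")
def model(u,out=False):
    Dr,As,Ac,ey,ez,by,bz=u
    y=D[:,2]-(-.1033+ey);z=D[:,3]+.019-(.1192+ez);a=np.arctan2(-y,z)
    Fy=D[:,4]-b0[1]-by;Fz=D[:,5]-b0[2]-bz
    ap=Fy*np.cos(a)+Fz*np.sin(a)          # applied N, + direction
    th=a-np.radians(72)*D[:,1]-np.radians(ap*.06/.05)  # disc angle (applied>0: disc lags)
    m=D[:,0]*Dr+As*np.sin(th)+Ac*np.cos(th)
    if out: return a,th,ap,m,-Fy*np.sin(a)+Fz*np.cos(a),np.hypot(y,z)
    return np.r_[(ap-m)/.5,ey/.001,ez/.001,by/.2,bz/.3]
f=least_squares(model,[3,-1,1,0,0,0,0]);u=f.x
C=np.linalg.inv(f.jac.T@f.jac)
# applied = -A sin(th+phi) with A>0 (heavy at angle th+phi; coming down for +sin)
phi=np.arctan2(-u[2],-u[1])
J=np.array([u[2],-u[1]])/(u[1]**2+u[2]**2)
print("u",u.round(4),"A",np.hypot(u[1],u[2]).round(2),"phi",np.degrees(phi).round(1),"+-",np.degrees(np.sqrt(J@C[1:3,1:3]@J)).round(1),"bottom th",np.degrees(np.pi-phi).round(1))
a,th,ap,m,fr,r=model(u,True)
for i in range(len(D)): print(int(D[i,0]),int(D[i,1]),*np.round([np.degrees(a[i]),np.degrees(th[i]),ap[i],m[i],fr[i],r[i]*1e3],1))
E
python3 tq.py
```

```text
u [ 3.5032e+00 -2.5061e+00  1.3178e+00  1.0000e-04 -1.0000e-04  5.0000e-03
  1.8500e-02] A 2.83 phi -27.7 +- 5.7 bottom th 207.7
-1 0 -19.8 -18.7 -0.9 -1.5 -6.3 60.2
-1 0 -30.0 -28.5 -1.2 -1.1 -5.3 60.1
-1 0 -40.1 -37.8 -2.0 -0.9 -4.8 60.2
-1 0 -50.0 -49.0 -0.9 -0.7 -2.9 60.2
1 0 -29.9 -37.8 6.6 6.1 -4.0 60.2
1 0 -19.7 -26.4 5.6 5.8 -4.8 60.1
1 0 -9.6 -16.1 5.5 5.5 -6.0 60.1
1 0 0.3 -5.5 4.9 5.1 -6.4 60.1
1 0 10.3 4.7 4.6 4.6 -5.4 60.1
1 0 20.3 15.4 4.1 4.1 -6.3 60.1
1 0 30.1 25.6 3.7 3.6 -8.0 60.1
1 0 39.9 36.2 3.0 3.1 -7.4 60.0
1 0 49.9 47.0 2.4 2.6 -7.5 60.0
-1 0 30.0 35.2 -4.3 -3.9 -9.1 60.1
-1 0 20.0 23.6 -3.0 -3.3 -8.4 60.1
-1 0 10.0 13.2 -2.7 -2.8 -9.2 60.2
-1 0 0.0 3.0 -2.5 -2.3 -9.2 60.2
-1 0 -9.9 -8.0 -1.6 -1.9 -8.5 60.2
-1 0 -20.0 -18.8 -1.0 -1.4 -8.6 60.2
-1 0 -29.9 -29.1 -0.6 -1.1 -6.5 60.2
-1 0 -40.0 -38.7 -1.1 -0.9 -5.3 60.2
-1 0 -49.9 -48.8 -1.0 -0.7 -5.1 60.2
```

Good fit (heavy side about −28° from the red pin; residuals about 0.3 N). The bottom is at disc ≈ −152°, so I regrip on pin 1 and keep turning in the negative direction.

jog_arm --plan '[{"claw":0.4,"x":0,"y":0,"z":0,"turn":0},{"claw":0.4,"x":0,"y":0,"z":0,"turn":0},{"claw":0.4,"x":0,"y":0,"z":-0.027,"turn":0},{"claw":0.4,"x":0,"y":0,"z":-0.027,"turn":0},{"claw":0.4,"x":0,"y":0,"z":-0.027,"turn":0},{"claw":0.4,"x":0,"y":0.0348,"z":0,"turn":0},{"claw":0.4,"x":0,"y":0.0348,"z":0,"turn":0},{"claw":0.4,"x":0,"y":0,"z":0.02,"turn":0},{"claw":0.4,"x":0,"y":0,"z":0.022,"turn":0},{"claw":0.4,"x":0,"y":0,"z":0.0225,"turn":0}]'

```text
time: 16.55
tool_pos: [0.5394, -0.1261, 0.1543]
tcp_rot: [-3.141, -0.001, -0.002]
wrist_force: [-0.4, -0.1, 0.1]
width: 0.598
```

```bash
python3 - <<'E'
from h import *
F,sd,P,t,im=avg(4);print(F.round(2),np.load("bias.npy").round(2),P.round(4),t,rd()["width"])
cv2.imwrite("pics/w4.png",cv2.cvtColor(im,4))
E
```

```text
[-0.02  0.06 -0.31] [-0.14 -0.1   0.32] [ 0.5378 -0.1257  0.1525] 16.7 0.6014402068469853
```

View pics/w4.png

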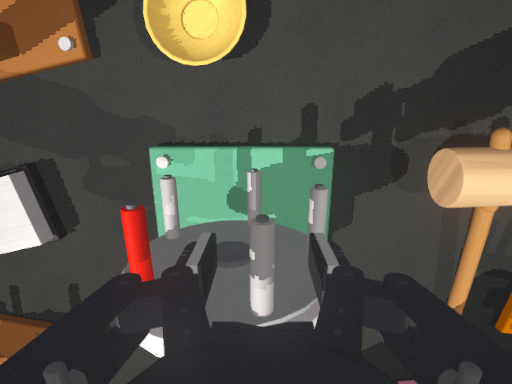

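Pin 1 (262,265) is centred between the pads (210 and 315), and the red pin is at left (135,240). Close and lead it round.

jog_arm --plan '[{"claw":0.4,"x":0,"y":0,"z":-0.003,"turn":0},{"claw":1,"x":0,"y":0,"z":0,"turn":0},{"claw":1,"x":0,"y":0,"z":0,"turn":0},{"claw":1,"x":0,"y":0,"z":0,"turn":0},{"claw":1,"x":0,"y":0,"z":0,"turn":0}]'

```text
time: 17.32
tool_pos: [0.5398, -0.1271, 0.1591]
tcp_rot: [3.141, 0.001, 0.003]
wrist_force: [0.9, 0.1, 3.7]
width: 0.123
```

jog_arm --plan '[{"claw":1,"x":0,"y":-0.002,"z":-0.0008,"turn":0},{"claw":1,"x":0,"y":-0.0051,"z":-0.0014,"turn":0},{"claw":1,"x":0,"y":-0.0051,"z":-0.0014,"turn":0}]'

```text
time: 17.7
tool_pos: [0.5398, -0.1151, 0.1629]
tcp_rot: [3.14, 0.001, 0.003]
wrist_force: [1.4, -1.9, 4.1]
width: 0.125
```

jog_arm --plan '[{"claw":1,"x":0,"y":-0.0052,"z":-0.0005,"turn":0},{"claw":1,"x":0,"y":-0.0052,"z":-0.0005,"turn":0}]'

```text
time: 17.95
tool_pos: [0.5399, -0.1043, 0.1641]
tcp_rot: [3.141, 0.001, 0.003]
wrist_force: [0.6, -1.1, 5.6]
width: 0.123
```

jog_arm --plan '[{"claw":1,"x":0,"y":-0.0052,"z":0.0005,"turn":0},{"claw":1,"x":0,"y":-0.0052,"z":0.0005,"turn":0}]'

```text
time: 18.2
tool_pos: [0.5399, -0.0936, 0.1633]
tcp_rot: [3.141, 0.001, 0.003]
wrist_force: [0.3, -0.7, 6.1]
width: 0.123
```

jog_arm --plan '[{"claw":1,"x":0,"y":-0.0051,"z":0.0014,"turn":0},{"claw":1,"x":0,"y":-0.0051,"z":0.0014,"turn":0}]'

```text
time: 18.45
tool_pos: [0.54, -0.083, 0.1606]
tcp_rot: [-3.141, -0.001, -0.003]
wrist_force: [1.0, -0.1, 6.9]
width: 0.12
```

jog_arm --plan '[{"claw":1,"x":0,"y":-0.0047,"z":0.0022,"turn":0},{"claw":1,"x":0,"y":-0.0047,"z":0.0022,"turn":0}]'

```text
time: 18.7
tool_pos: [0.54, -0.0732, 0.1561]
tcp_rot: [-3.14, -0.001, -0.003]
wrist_force: [0.8, 2.0, 6.7]
width: 0.124
```

jog_arm --plan '[{"claw":1,"x":0,"y":-0.0043,"z":0.003,"turn":0},{"claw":1,"x":0,"y":-0.0043,"z":0.003,"turn":0}]'

```text
time: 18.95
tool_pos: [0.54, -0.0643, 0.1499]
tcp_rot: [-3.14, -0.001, -0.003]
wrist_force: [0.6, 2.8, 5.5]
width: 0.12
```

```bash
python3 - <<'E'
from h import *
s=rd();print(s["tool_pos"],s["q"].round(2),s["width"],s["time"])
E
```

```text
[ 0.53998968 -0.06430543  0.14988143] [-0.17  0.08  1.97  0.    1.09  1.4 ] 0.12043225360756239 18.95
```

jog_arm --plan '[{"claw":0.4,"x":0,"y":0,"z":0,"turn":0},{"claw":0.4,"x":0,"y":0,"z":0,"turn":0},{"claw":0.4,"x":0,"y":0,"z":-0.022,"turn":0},{"claw":0.4,"x":0,"y":0,"z":-0.022,"turn":0},{"claw":0.4,"x":0,"y":0,"z":-0.022,"turn":0},{"claw":0.4,"x":0,"y":0.0354,"z":0,"turn":0},{"claw":0.4,"x":0,"y":0.0354,"z":0,"turn":0},{"claw":0.4,"x":0,"y":0,"z":0.021,"turn":0},{"claw":0.4,"x":0,"y":0,"z":0.021,"turn":0},{"claw":0.4,"x":0,"y":0,"z":0.021,"turn":0}]'

```text
time: 20.2
tool_pos: [0.5384, -0.1369, 0.1504]
tcp_rot: [-3.141, 0.0, 0.002]
wrist_force: [-0.4, -0.6, -0.7]
width: 0.598
```

```bash
python3 - <<'E'
from h import *
F,sd,P,t,im=avg(4);print(F.round(2),P.round(4),t,rd()["width"])
im2=bot.read_camera("scene");c=cv2.resize(im2[175:265,220:310],(384,384),interpolation=cv2.INTER_CUBIC)
cv2.imwrite("pics/w5.png",cv2.cvtColor(cv2.resize(np.hstack([im,c]),None,fx=.89,fy=.89),4))
E
```

```text
[-0.52 -0.08 -0.86] [ 0.5371 -0.1363  0.1489] 20.35 0.5998339979547953
```

View pics/w5.png

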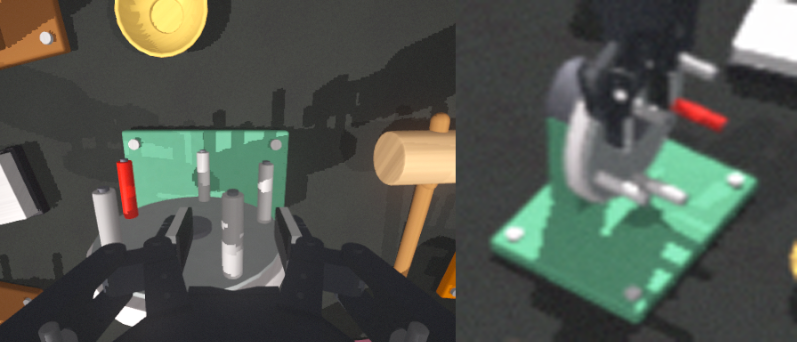

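Pin 2 (232,235) is centred between the pads (about 187 and 280); red is at the left, low. Grip it and sweep through the expected bottom both ways.

jog_arm --plan '[{"claw":0.4,"x":0,"y":0,"z":-0.002,"turn":0},{"claw":1,"x":0,"y":0,"z":0,"turn":0},{"claw":1,"x":0,"y":0,"z":0,"turn":0},{"claw":1,"x":0,"y":0,"z":0,"turn":0},{"claw":1,"x":0,"y":0,"z":0,"turn":0},{"claw":1,"x":0,"y":-0.003,"z":-0.0019,"turn":0},{"claw":1,"x":0,"y":-0.0047,"z":-0.0022,"turn":0},{"claw":1,"x":0,"y":-0.0047,"z":-0.0022,"turn":0}]'

```text
time: 21.4
tool_pos: [0.5396, -0.1243, 0.1607]
tcp_rot: [3.141, 0.001, 0.002]
wrist_force: [1.0, -3.7, 3.1]
width: 0.123
```

jog_arm --plan '[{"claw":1,"x":0,"y":-0.0051,"z":-0.0014,"turn":0},{"claw":1,"x":0,"y":-0.0051,"z":-0.0014,"turn":0}]'

```text
time: 21.65
tool_pos: [0.5396, -0.1138, 0.1636]
tcp_rot: [3.141, 0.001, 0.002]
wrist_force: [1.4, -3.3, 3.6]
width: 0.122
```

jog_arm --plan '[{"claw":1,"x":0,"y":-0.0052,"z":-0.0005,"turn":0},{"claw":1,"x":0,"y":-0.0052,"z":-0.0005,"turn":0}]'

```text
time: 21.9
tool_pos: [0.5396, -0.1032, 0.1646]
tcp_rot: [3.141, 0.001, 0.002]
wrist_force: [1.2, -3.1, 4.2]
width: 0.121
```

jog_arm --plan '[{"claw":1,"x":0,"y":-0.0052,"z":0.0005,"turn":0},{"claw":1,"x":0,"y":-0.0052,"z":0.0005,"turn":0}]'

```text
time: 22.15
tool_pos: [0.5397, -0.0926, 0.1636]
tcp_rot: [-3.142, -0.001, -0.002]
wrist_force: [0.8, -1.5, 5.3]
width: 0.123
```

jog_arm --plan '[{"claw":1,"x":0,"y":-0.0051,"z":0.0014,"turn":0},{"claw":1,"x":0,"y":-0.0051,"z":0.0014,"turn":0}]'

```text
time: 22.4
tool_pos: [0.5397, -0.0822, 0.1608]
tcp_rot: [-3.141, -0.001, -0.002]
wrist_force: [1.6, -1.8, 5.2]
width: 0.118
```

jog_arm --plan '[{"claw":1,"x":0,"y":-0.0047,"z":0.0022,"turn":0},{"claw":1,"x":0,"y":-0.0047,"z":0.0022,"turn":0}]'

```text
time: 22.65
tool_pos: [0.5397, -0.0727, 0.1563]
tcp_rot: [-3.141, -0.001, -0.002]
wrist_force: [0.8, -2.1, 4.5]
width: 0.121
```

jog_arm --plan '[{"claw":1,"x":0,"y":-0.0043,"z":0.003,"turn":0},{"claw":1,"x":0,"y":-0.0043,"z":0.003,"turn":0}]'

```text
time: 22.9
tool_pos: [0.5397, -0.064, 0.1502]
tcp_rot: [-3.141, -0.001, -0.003]
wrist_force: [1.5, -2.5, 4.4]
width: 0.127
```

jog_arm --plan '[{"claw":1,"x":0,"y":0.0043,"z":-0.003,"turn":0},{"claw":1,"x":0,"y":0.0043,"z":-0.003,"turn":0}]'

```text
time: 23.15
tool_pos: [0.5396, -0.072, 0.1559]
tcp_rot: [-3.139, -0.001, -0.002]
wrist_force: [4.2, 4.0, 1.7]
width: 0.121
```

jog_arm --plan '[{"claw":1,"x":0,"y":0.0047,"z":-0.0022,"turn":0},{"claw":1,"x":0,"y":0.0047,"z":-0.0022,"turn":0}]'

```text
time: 23.4
tool_pos: [0.5396, -0.0816, 0.1606]
tcp_rot: [-3.139, -0.0, -0.002]
wrist_force: [3.4, 4.6, 3.2]
width: 0.123
```

jog_arm --plan '[{"claw":1,"x":0,"y":0.0051,"z":-0.0014,"turn":0},{"claw":1,"x":0,"y":0.0051,"z":-0.0014,"turn":0}]'

```text
time: 23.65
tool_pos: [0.5396, -0.092, 0.1635]
tcp_rot: [-3.139, -0.0, -0.002]
wrist_force: [2.6, 3.3, 4.7]
width: 0.125
```

jog_arm --plan '[{"claw":1,"x":0,"y":0.0052,"z":-0.0005,"turn":0},{"claw":1,"x":0,"y":0.0052,"z":-0.0005,"turn":0}]'

```text
time: 23.9
tool_pos: [0.5396, -0.1028, 0.1645]
tcp_rot: [-3.14, -0.0, -0.002]
wrist_force: [3.0, 3.6, 4.3]
width: 0.121
```

jog_arm --plan '[{"claw":1,"x":0,"y":0.0052,"z":0.0005,"turn":0},{"claw":1,"x":0,"y":0.0052,"z":0.0005,"turn":0}]'

```text
time: 24.15
tool_pos: [0.5396, -0.1134, 0.1636]
tcp_rot: [-3.14, -0.0, -0.002]
wrist_force: [2.9, 3.9, 5.3]
width: 0.123
```

jog_arm --plan '[{"claw":1,"x":0,"y":0.0051,"z":0.0014,"turn":0},{"claw":1,"x":0,"y":0.0051,"z":0.0014,"turn":0}]'

```text
time: 24.4
tool_pos: [0.5395, -0.1238, 0.1608]
tcp_rot: [-3.14, -0.0, -0.002]
wrist_force: [2.5, 2.3, 4.9]
width: 0.126
```

jog_arm --plan '[{"claw":1,"x":0,"y":0.0047,"z":0.0022,"turn":0},{"claw":1,"x":0,"y":0.0047,"z":0.0022,"turn":0}]'

```text
time: 24.65
tool_pos: [0.5395, -0.1334, 0.1564]
tcp_rot: [-3.141, -0.0, -0.002]
wrist_force: [1.6, 1.9, 5.0]
width: 0.121
```

jog_arm --plan '[{"claw":1,"x":0,"y":0.0043,"z":0.003,"turn":0},{"claw":1,"x":0,"y":0.0043,"z":0.003,"turn":0}]'

```text
time: 24.9
tool_pos: [0.5395, -0.142, 0.1502]
tcp_rot: [-3.141, -0.0, -0.001]
wrist_force: [3.0, 2.8, 5.4]
width: 0.125
```

jog_arm --plan '[{"claw":1,"x":0,"y":-0.0043,"z":-0.003,"turn":0},{"claw":1,"x":0,"y":-0.0043,"z":-0.003,"turn":0}]'

```text
time: 25.15
tool_pos: [0.5394, -0.1342, 0.1558]
tcp_rot: [3.14, 0.001, 0.001]
wrist_force: [4.4, -3.3, 1.6]
width: 0.123
```

jog_arm --plan '[{"claw":1,"x":0,"y":-0.0047,"z":-0.0022,"turn":0},{"claw":1,"x":0,"y":-0.0047,"z":-0.0022,"turn":0}]'

```text
time: 25.4
tool_pos: [0.5395, -0.1247, 0.1605]
tcp_rot: [3.14, 0.001, 0.002]
wrist_force: [4.1, -3.1, 3.0]
width: 0.123
```

jog_arm --plan '[{"claw":1,"x":0,"y":-0.0051,"z":-0.0014,"turn":0},{"claw":1,"x":0,"y":-0.0051,"z":-0.0014,"turn":0}]'

```text
time: 25.65
tool_pos: [0.5395, -0.1142, 0.1635]
tcp_rot: [3.14, 0.001, 0.002]
wrist_force: [3.9, -3.4, 2.9]
width: 0.123
```

jog_arm --plan '[{"claw":1,"x":0,"y":-0.0052,"z":-0.0005,"turn":0},{"claw":1,"x":0,"y":-0.0052,"z":-0.0005,"turn":0}]'

```text
time: 25.9
tool_pos: [0.5396, -0.1035, 0.1646]
tcp_rot: [3.141, 0.001, 0.002]
wrist_force: [2.7, -3.3, 3.9]
width: 0.124
```

```bash
cat > more.py <<'E'
for d,y,z,fy,fz in [(-1,-.1151,.1629,-1.9,4.1),(-1,-.1043,.1641,-1.1,5.6),(-1,-.0936,.1633,-.7,6.1),(-1,-.0830,.1606,-.1,6.9),(-1,-.0732,.1561,2.0,6.7),(-1,-.0643,.1499,2.8,5.5)]: D.append((d,1,y,z-.0038,fy,fz))
for d,y,z,fy,fz in [(-1,-.1138,.1636,-3.3,3.6),(-1,-.1032,.1646,-3.1,4.2),(-1,-.0926,.1636,-1.5,5.3),(-1,-.0822,.1608,-1.8,5.2),(-1,-.0727,.1563,-2.1,4.5),(-1,-.0640,.1502,-2.5,4.4),
 (1,-.0816,.1606,4.6,3.2),(1,-.0920,.1635,3.3,4.7),(1,-.1028,.1645,3.6,4.3),(1,-.1134,.1636,3.9,5.3),(1,-.1238,.1608,2.3,4.9),(1,-.1334,.1564,1.9,5.0),(1,-.1420,.1502,2.8,5.4),
 (-1,-.1247,.1605,-3.1,3.0),(-1,-.1142,.1635,-3.4,2.9),(-1,-.1035,.1646,-3.3,3.9)]: D.append((d,2,y,z-.0043,fy,fz))
E
python3 tq.py
```

```text
u [ 3.4622e+00 -2.1083e+00  1.1409e+00  5.0000e-04 -2.0000e-04  1.1570e-01
 -2.3990e-01] A 2.4 phi -28.4 +- 2.8 bottom th 208.4
-1 0 -19.4 -18.0 -1.2 -1.7 -6.1 60.2
-1 0 -29.6 -27.8 -1.5 -1.5 -5.1 60.1
-1 0 -39.7 -37.1 -2.2 -1.3 -4.7 60.1
-1 0 -49.7 -48.3 -1.1 -1.1 -2.9 59.9
1 0 -29.5 -37.1 6.3 5.6 -3.9 60.1
1 0 -19.3 -25.7 5.3 5.4 -4.7 60.1
1 0 -9.2 -15.5 5.3 5.1 -5.8 60.2
1 0 0.7 -5.0 4.7 4.8 -6.1 60.2
1 0 10.6 5.2 4.5 4.4 -5.2 60.3
1 0 20.6 15.8 4.0 4.0 -6.1 60.3
1 0 30.3 25.9 3.7 3.6 -7.7 60.4
1 0 40.1 36.4 3.1 3.1 -7.2 60.4
1 0 50.0 47.1 2.5 2.7 -7.3 60.4
-1 0 30.3 35.5 -4.3 -3.8 -8.8 60.4
-1 0 20.4 24.0 -3.0 -3.3 -8.1 60.4
-1 0 10.3 13.7 -2.9 -2.9 -8.9 60.4
-1 0 0.4 3.6 -2.7 -2.5 -9.0 60.3
-1 0 -9.5 -7.3 -1.8 -2.1 -8.3 60.2
-1 0 -19.6 -18.1 -1.3 -1.7 -8.4 60.2
-1 0 -29.5 -28.4 -0.9 -1.5 -6.3 60.1
-1 0 -39.6 -38.0 -1.4 -1.3 -5.1 60.1
-1 0 -49.6 -48.1 -1.3 -1.1 -5.0 60.0
-1 1 11.8 -59.0 -1.1 -1.1 4.3 60.4
-1 1 1.4 -69.4 -1.0 -1.1 5.6 60.3
-1 1 -8.8 -78.8 -1.6 -1.2 5.8 60.2
-1 1 -19.2 -88.4 -2.4 -1.3 6.4 60.1
-1 1 -29.5 -99.7 -1.5 -1.6 6.7 60.1
-1 1 -39.9 -110.3 -1.3 -1.9 5.9 60.1
-1 2 10.5 -130.4 -2.6 -2.6 4.1 60.3
-1 2 0.4 -139.9 -3.1 -3.0 4.1 60.3
-1 2 -9.8 -150.9 -2.4 -3.4 4.9 60.2
-1 2 -20.0 -159.9 -3.5 -3.8 4.2 60.1
-1 2 -30.1 -169.2 -4.0 -4.2 2.8 60.1
-1 2 -40.2 -178.6 -4.7 -4.5 1.7 60.1
1 2 -20.6 -168.5 3.2 2.8 4.5 60.2
1 2 -10.3 -157.2 2.4 3.2 5.1 60.2
1 2 -0.0 -148.3 3.6 3.6 4.2 60.2
1 2 10.1 -139.6 4.7 4.0 4.5 60.2
1 2 20.4 -128.2 3.8 4.4 3.7 60.3
1 2 30.4 -118.5 4.1 4.8 3.3 60.4
1 2 40.5 -110.2 5.6 5.0 2.2 60.4
-1 2 21.3 -120.5 -1.8 -2.2 3.9 60.3
-1 2 10.9 -129.7 -2.8 -2.6 3.4 60.3
-1 2 0.7 -139.4 -3.3 -3.0 3.9 60.3
```

jog_arm --plan '[{"claw":1,"x":0,"y":-0.0043,"z":0.0002,"turn":0},{"claw":1,"x":0,"y":-0.0043,"z":0.0004,"turn":0},{"claw":1,"x":0,"y":-0.0044,"z":0.0007,"turn":0},{"claw":1,"x":0,"y":0.0022,"z":-0.0004,"turn":0},{"claw":1,"x":0,"y":0.0021,"z":-0.0003,"turn":0},{"claw":1,"x":0,"y":0,"z":0,"turn":0},{"claw":1,"x":0,"y":0,"z":0,"turn":0}]'

```text
time: 26.78
tool_pos: [0.5396, -0.0936, 0.1638]
tcp_rot: [-3.14, -0.001, -0.002]
wrist_force: [2.8, 2.2, 6.4]
width: 0.122
```

```bash
python3 - <<'E'
from h import *
F,sd,P,t,im=avg(6);F=F-np.load("bias.npy")-[0,.1157,-.24]
y=P[1]+.1028;z=P[2]-.0043+.019-.119;a=np.arctan2(-y,z);ap=F[1]*np.cos(a)+F[2]*np.sin(a)
print(F.round(2),P.round(4),t,rd()["width"],"pin2",np.degrees(a),"ap",ap,"disc",np.degrees(a)-144-ap*1.2)
im2=bot.read_camera("scene");c=cv2.resize(im2[175:265,220:310],(384,384),interpolation=cv2.INTER_CUBIC)
cv2.imwrite("pics/w6.png",cv2.cvtColor(cv2.resize(np.hstack([im,c]),None,fx=.89,fy=.89),4))
E
```

```text
[3.27 1.33 5.93] [ 0.5396 -0.0935  0.1638] 27.025 0.12662933504419296 pin2 -8.851060703128208 ap 0.40621753824115714 disc -153.3385217490176
```

View pics/w6.png

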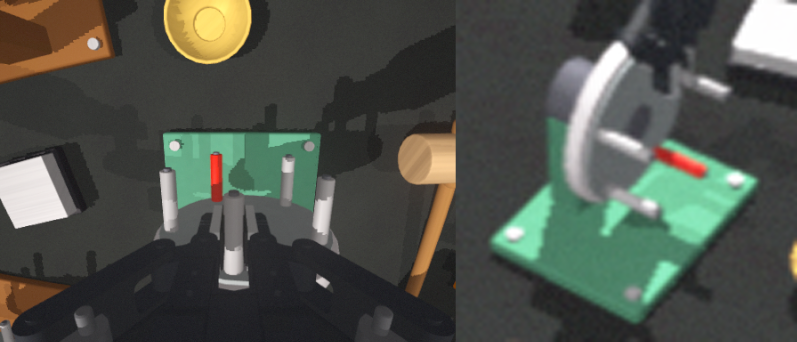

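```bash
python3 -c "
from workcell import bot
s=bot.read_state();print(s['joint_vel'].round(4),s['width'],s['time']);print(bot.finish_job())"
```

```text
[-0.0022 -0.0005 -0.0009  0.0012 -0.0014 -0.0001] 0.12256035535963124 27.075
the job is handed in; nothing more can be done
None
```

I turned the wheel so its heavy side points straight down, as far as I could feel, and handed the job in at 27 s with pin 2 still gripped and the arm at rest.

- **Feel:** I led the wheel both ways with the red pin and pin 2, and one way with pin 1. The force fit puts the heavy side at about −28° ± 3° from the red pin, with a pull of 2.4 N and a drag of 3.5 N at a pin. A fit to the red-pin sweeps alone gave nearly the same angle.
- **Final position:** The heavy side is straight down at a disc angle of −151.6°. The last check estimated the disc at −153.3°, which is 1.7° past that. I left it there because it is within the uncertainty of the fit.
- **Hold:** I backed off the cushion twist, leaving only about 0.4 N round the wheel. A steady side pull on the gripped pin remains, about 6 N radially and 3 N along the axle.
- **Other things:** I didn't touch the mallet, the block or the dish. The last picture shows nothing wrong with them, though I made no measured check.

One check disagreed: readings taken while holding still gave a lower drag, because the friction relaxes. I used only the readings taken in motion.

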